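# Change the specimen on the microscope stage

### The arm

A 6-joint arm with a two-finger parallel gripper is mounted at the origin on the work surface. World frame = base frame: x ahead of the robot, y to its left, z up, the work surface at z = 0. Lengths are in m, angles in rad, forces in N, time in s.
With the tool pointing down it reaches from about 0.15 to 0.775 m from the base axis. Payload 6.1 kg.
Tool frame: the origin (TCP) lies midway between the tips of the shut fingers; the grasp point (between the pads) lies 19 mm behind it (robot.hold_point_z is the distance from the TCP to the grasp point, in m); y points along the fingers, z is the direction in which the jaws open and shut, and the axes are right-handed (so a half turn about y gives the same grasp; the last joint's range is limited). The gripper opens to 85 mm and grips with 20 to 120 N. Pads are 22 mm wide; open, the fingers measure 114 mm over their backs; the gripper's body (76 mm by 85 mm) begins 54 mm behind the grasp point. The pads swing forward as they close: fully open they stand 13 mm farther back than shut.
Start: joints at [1.129, 0.126, -0.04, 1.405, 0, 1.571], TCP at [0.224, 0.475, 0.231] pointing down, gripper open.
Joint ranges: [-2.72, 2.72], [-0.95, 1.95], [-1.27, 1.35], [-1.78, 2.02], [-1.46, 1.47], [-3.14, 3.14]. Speed limits (rad/s): [2.39, 2.39, 3.01, 3.14, 3.14, 3.14].

### API

Orientations are given as a rotation vector (axis times angle).
In Python, from station import status, camera, workorder, robot gives the robot as it stands.
- The arm moves only by the tool step_arm, never from a script. Its argument "moves" is a list of rows, each a list of 7 numbers: the turn, a rotation vector about the tool's x, y, z in degrees, then the shift along the tool's x, y, z in cm, then the finger opening in cm, from 0 to 8.54. A call has 1 to 10 rows; each row shifts and turns the commanded pose from where the row before left it, along the tool's axes as they then stand; what a row does not reach is not made up. A row lasts 1/8 s, in which the tool goes at most 62.5 mm and 10.7 degrees, less where a joint would pass 70% of its speed; a pose out of reach is approached as far as the arm can. A call with a gripper value outside its range is refused whole. The fingers move at their own pace and stop on an object; "newtons" is the grip in N (left out, the last holds). Time passes only in rows, so rows that do not move let the fingers close. It gives the time, the measured TCP pose, the force and the opening at its end, in the units of the state.
- status.observe(): the state, without advancing time (a new reading comes with each control period).
- camera(name): name is "scene" or "top"; returns a dict with "frame" (480x640x3 uint8, red, green, blue), "depth" (480x640 float32, m along the optical axis (not along the pixel's ray), 0 where there is no reading), "fx", "fy", "cx", "cy" (pixels), "origin" and "attitude" of the camera in the world. Camera axes: x right, y down, z forward; pixel columns grow to the right and rows downward; lengths in m; the calibration is good to about 2 mm. A picture is of the moment at which its call begins.
- workorder.close_job(): hands the job in, once; it reports no verdict.
The state is a dict: "t": time; "q": joint angles; "joint_velocities": joint speeds; "tau": joint torques, N m; "eef_pos": TCP position; "ee_rot": TCP orientation; "contact_force": force on the tool from outside, world axes, zero at the start; "ft_torque": the same for the moment, N m; "finger_gap": finger opening in m.
Only numpy, scipy, OpenCV 4.12 (cv2) and the standard library are available. Lean on these libraries where they do the work, as an engineer would, in place of code of your own. Each camera call takes 0.05 s, during which the arm holds its last target.

### The job

Change the specimen on the black microscope stage: first move the blue dish from the stage to the white parking tray with the green rim. Then build up the stage one piece at a time, each fully seated and upright: the black adapter ring in the stage, the yellow dish in the adapter, the white cover with the red knob on the dish, and last the brass weight over the knob. Do not knock over or shift the objective lens or the amber vial.

Things in the scene. Friction and masses are not known exactly. Their poses are not given: they have to be found in the camera images.
- blue_dish_center (a point): Large open round dish, blue plastic: 60 mm outer diameter, 28 mm high, wall 3 mm, the lowest 6 mm of the outside tapers in to 48 mm diameter. 0.07 kg. At the start it stands in the seat of the stage. The point is on its axis, half-way up (14 mm above its underside); z is its axis, up.
- adapter_center (a point): Black round adapter ring, glass window in its middle: 60 mm diameter, 24 mm high, lowest 6 mm tapers in to 48 mm so that it finds the seat of the stage. In its top a round socket 44 mm in diameter, 6 mm deep (socket floor 18 mm above its underside). 0.11 kg. Loose on the table. The point is on its axis, half-way up (12 mm above its underside); z is its axis, up.
- yellow_dish_center (a point): Small open round dish, yellow plastic: 40 mm outer diameter, 28 mm high, wall 3 mm (mouth 34 mm), lowest 6 mm tapers in to 28 mm diameter so that it finds the socket of the adapter. 0.04 kg. Loose on the table. The point is on its axis, half-way up (14 mm above its underside); z is its axis, up.
- cover_center (a point): White round cover, red knob up. From below: a plug 6 mm high, widening from 20 to 28 mm diameter, that goes into the mouth of the yellow dish; a flange 44 mm across, 4 mm thick, that rests on the dish rim; the knob, 16 mm diameter, 24 mm high: take it by this. 34 mm high, 0.035 kg, loose on the table. The point is on its axis, 17 mm above its underside (7 mm above the flange top); z is its axis, up.
- weight_center (a point): Brass ring weight: 48 mm outer diameter, 26 mm hole right through, 20 mm high, 0.2 kg. Loose on the table; it goes over the cover's knob and lies on the flange. The point is on its axis, half-way up (10 mm above its underside); z is its axis, up.
- stage_seat (a point): The microscope stage, fixed: a black plate 110 x 110 mm, top 20 mm above the table, with a raised aluminium ring in its middle, the seat: 64 mm inner and 72 mm outer diameter, 6 mm high. The point is the centre of the seat's floor (20 mm above the table); z up. The stage stands turned by up to about 20 degrees either way.
- tray_seat (a point): The parking tray, fixed: a white round plate 92 mm in diameter with a green rim 6 mm high, 78 mm inner diameter. The point is the centre of its floor (8 mm above the table); z up.
- objective_center (a point): Bystander: a loose microscope objective lens standing on the table, steel with a green band, 26 mm diameter, 44 mm high. The point is on its axis, half-way up. Leave it standing where it is.
- vial_center (a point): Bystander: a loose small amber glass vial with a black cap standing on the table, 24 mm diameter, 46 mm high. The point is on its axis, half-way up. Leave it standing where it is.
There are look-alikes about, which are no part of the job. Leave any pink or turquoise look-alike of the part that bears adapter_center alone. What is shaped like the part that bears weight_center but turquoise is not meant.

How it is judged:
On the way, in this order (a step that is already met when the one before it is completed fails the run):
1. the blue dish sits flat inside the rim of the white parking tray (horizontal distance between blue_dish_center and tray_seat below 0.012 m and angle between blue_dish_center's own z axis and vertical below 0.1 rad and z of blue_dish_center in the frame of tray_seat between 0.011 and 0.017 m), for 0.2 s.
2. the black adapter ring sits flat in the seat of the stage (horizontal distance between adapter_center and stage_seat below 0.006 m and angle between adapter_center's own z axis and vertical below 0.1 rad and z of adapter_center in the frame of stage_seat between 0.009 and 0.015 m), for 0.2 s.
3. the yellow dish sits flat in the socket of the adapter (horizontal distance between yellow_dish_center and adapter_center below 0.006 m and angle between yellow_dish_center's own z axis and vertical below 0.1 rad and z of yellow_dish_center in the frame of adapter_center between 0.017 and 0.023 m), for 0.2 s.
4. the cover sits flat on the yellow dish, its plug inside the mouth (horizontal distance between cover_center and yellow_dish_center below 0.007 m and angle between cover_center's own z axis and vertical below 0.1 rad and z of cover_center in the frame of yellow_dish_center between 0.022 and 0.028 m), for 0.2 s.
5. the brass weight lies flat on the cover, around its knob (horizontal distance between weight_center and cover_center below 0.009 m and angle between weight_center's own z axis and vertical below 0.1 rad and z of weight_center in the frame of cover_center between 0 and 0.006 m), for 0.2 s.
At the end, for the whole second after the job is handed in: Blue dish in the tray (centre within 12 mm), adapter in the stage's seat (6 mm), yellow dish in the adapter (6 mm), cover on the yellow dish (7 mm), weight on the cover around its knob (9 mm); each within 3 mm of fully down, tilted under 0.1 rad, released and at rest (all of step 1 and all of step 2 and all of step 3 and all of step 4 and all of step 5 and linear speed of each of blue_dish, adapter, yellow_dish, cover, weight below 0.01 m/s); the robot touches nothing.
It fails at once if the objective lens is shifted by more than 25 mm or tipped over (distance of objective_center from where it was at the start of the episode above 0.025 m or angle between objective_center's own z axis and vertical above 0.5 rad).
It fails at once if the amber vial is shifted by more than 25 mm or tipped over (distance of vial_center from where it was at the start of the episode above 0.025 m or angle between vial_center's own z axis and vertical above 0.5 rad).
It also fails if it takes over 144 s, if anything falls off the work surface, if the arm or the gripper's body presses on something with over 40 N, if the wrist force passes 120 N, or if a joint passes its speed limit or range.

## Working session

There is one attempt and no reset: what is moved stays moved. The work goes in short steps, Python scripts to look and compute and a tool call to move; the robot and the scene stay as the last step left them, time stands still between calls to the robot, and variables do not carry over. Pictures are saved under pics/ and viewed, and the job is handed in when it is done.

Besides the shell and the picture viewer there is one more tool, called after "Emit:" by a JSON object that holds its "api" and its "payload". step_arm: Moves the arm, as the interface text tells. Its arguments: {"type":"object","properties":{"moves":{"type":"array","items":{"type":"array","items":{"type":"number"}}},"newtons":{"type":"number"}},"required":["moves"]}

```bash
ls; mkdir -p pics; cat > h.py <<'E'
import numpy as np,cv2
from station import status,camera,workorder,robot
from scipy.spatial.transform import Rotation as R
def att(a):
    a=np.array(a,float)
    if a.shape==(3,3): return a
    if a.size==3: return R.from_rotvec(a).as_matrix()
    return R.from_quat(a).as_matrix()
def px2w(c,u,v,d):
    p=np.array([(u-c['cx'])/c['fx']*d,(v-c['cy'])/c['fy']*d,d])
    return att(c['attitude'])@p+np.array(c['origin'])
def atz(c,u,v,z):
    o=np.array(c['origin']);r=px2w(c,u,v,1.)-o
    return o+r*(z-o[2])/r[2]
def cloud(c):
    v,u=np.mgrid[0:480,0:640];d=c['depth']
    p=np.stack([(u-c['cx'])/c['fx']*d,(v-c['cy'])/c['fy']*d,d],-1)
    return p@att(c['attitude']).T+np.array(c['origin'])
def save(n,im,s=1):
    if s!=1: im=cv2.resize(im,None,fx=s,fy=s,interpolation=cv2.INTER_CUBIC)
    cv2.imwrite('pics/'+n,im[...,::-1])
E
python3 - <<'E'
from h import *
import pickle
s=status.observe();print({k:np.round(v,3).tolist() for k,v in s.items()})
for n in('scene','top'):
    c=camera(n);save(n+'0.png',c['frame']);pickle.dump(c,open(n+'0.pkl','wb'))
    print(n,c['fx'],c['cx'],c['cy'],c['origin'],c['attitude'])
print(robot.hold_point_z,dir(robot))
E
```

```text
pics
{'t': 0.0, 'q': [1.129, 0.126, -0.041, 1.405, 0.0, 1.571], 'joint_velocities': [0.001, 0.001, -0.0, -0.001, -0.002, 0.0], 'tau': [0.0, -43.592, 35.292, 0.018, 0.0, -0.0], 'eef_pos': [0.224, 0.474, 0.231], 'ee_rot': [-1.544, 0.347, -0.346], 'contact_force': [0.313, -0.352, 0.155], 'ft_torque': [0.0, 0.063, 0.011], 'finger_gap': 0.085}
scene 620.2300311281202 324.0121703986798 239.7759050309976 [ 1.2219607  -0.08222303  0.76430513] [-1.88175635 -1.63467168  0.6447015 ]
top 604.0256242162257 314.53468602262984 238.53984709706765 [ 0.48604831 -0.0072468   1.19762659] [-2.20009222  2.20920267 -0.04612913]
0.0187 ['Unreachable', '__class__', '__delattr__', '__dict__', '__dir__', '__doc__', '__eq__', '__format__', '__ge__', '__getattribute__', '__getstate__', '__gt__', '__hash__', '__init__', '__init_subclass__', '__le__', '__lt__', '__module__', '__ne__', '__new__', '__reduce__', '__reduce_ex__', '__repr__', '__setattr__', '__sizeof__', '__str__', '__subclasshook__', '__weakref__', 'hold_point_z']
```

View pics/top0.png

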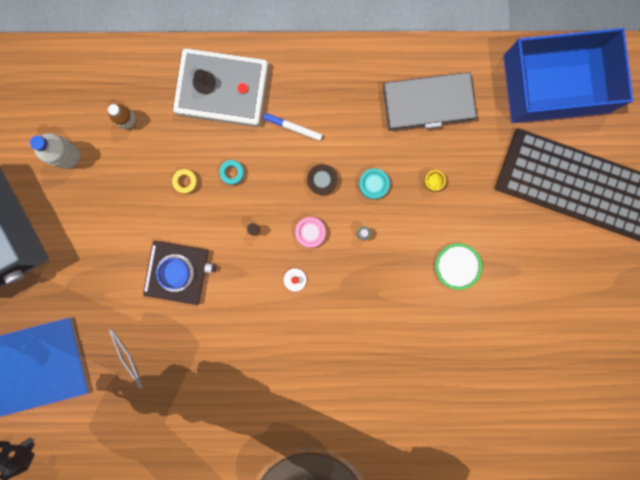

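View pics/scene0.png

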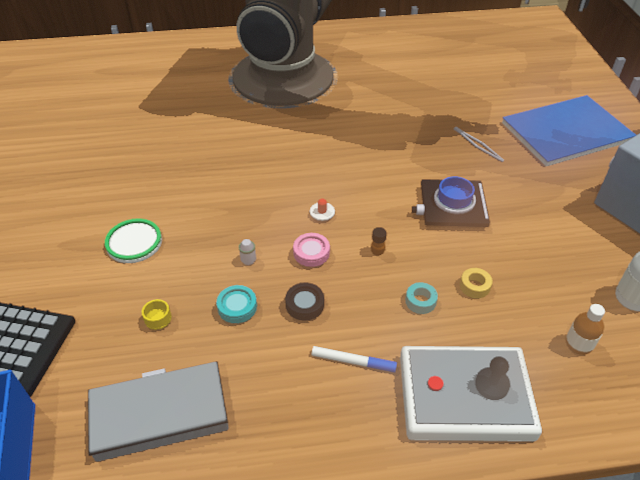

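Candidates in the top view:
- **Adapter:** black ring (322,180). The pink one (310,232) and the turquoise one (374,183) are look-alikes.
- **Weight:** brass ring (184,181). The turquoise ring (231,172) is the look-alike.
- **Yellow dish:** (435,181).
- **Cover:** white with red knob, (295,280). The red dot on the gadget at (243,88) isn't it.
- **Blue dish:** on the stage at (176,273).
- **Tray:** (459,266).
- **Bystanders:** objective (365,233), vial (253,230).

Next I'll take a close crop and measure.

```bash
python3 - <<'E'
from h import *
import pickle
c=pickle.load(open('top0.pkl','rb'))
save('crop0.png',c['frame'][150:310,140:490],2.28)
P=cloud(c)
Z=P[...,2]
print('table z',np.median(Z[300:340,250:400]))
for n,u,v,h,rad in [('blue',176,273,.048,20),('adapter',322,180,.024,20),('yellow',435,181,.028,16),('cover',295,280,.034,16),('weight',184,181,.02,18),('tray',459,266,.014,28),('obj',365,233,.044,14),('vial',253,230,.046,14),('pink',310,232,.024,20),('turqA',374,183,.024,20),('turqW',231,172,.02,18)]:
    sl=np.s_[v-rad-4:v+rad+5,u-rad-4:u+rad+5]
    z=Z[sl];m=(z>h-.006)&(z<h+.006)
    q=P[sl][m]
    if len(q)<3: print(n,'few',np.sort(z.ravel())[-5:]);continue
    (cx,cy),r=cv2.minEnclosingCircle((q[:,:2]*1000).astype(np.float32))
    print(n,len(q),'mean',np.round(q.mean(0),4),'circ',round(cx,1),round(cy,1),'r',round(r,1),'zmax',round(np.nanmax(z),4))
E
```

```text
table z 6.116155276458812e-05
blue 184 mean [0.4648 0.2586 0.0475] circ 464.4 258.9 r 30.2 zmax 1.1976
adapter 549 mean [ 0.6469 -0.0267  0.0225] circ 647.2 -26.8 r 29.9 zmax 1.1976
yellow 105 mean [ 0.6431 -0.2462  0.0277] circ 643.9 -247.1 r 20.2 zmax 1.1976
cover 52 mean [0.4506 0.0267 0.0328] circ 450.4 26.8 r 7.8 zmax 1.1976
weight 341 mean [0.6446 0.2426 0.0198] circ 644.2 242.9 r 24.2 zmax 1.1976
tray 1056 mean [ 0.4752 -0.2945  0.0116] circ 477.6 -292.0 r 49.3 zmax 1.1976
obj 80 mean [ 0.5406 -0.1069  0.0422] circ 541.1 -108.2 r 11.1 zmax 1.1976
vial 117 mean [0.5487 0.106  0.0458] circ 548.7 106.3 r 11.5 zmax 0.0495
pink 552 mean [ 0.5433 -0.0036  0.0223] circ 543.0 -3.7 r 29.8 zmax 1.1976
turqA 540 mean [ 0.6379 -0.129   0.0224] circ 638.2 -129.1 r 29.8 zmax 1.1976
turqW 330 mean [0.6618 0.151  0.0199] circ 661.7 150.7 r 24.2 zmax 1.1976
```

View pics/crop0.png

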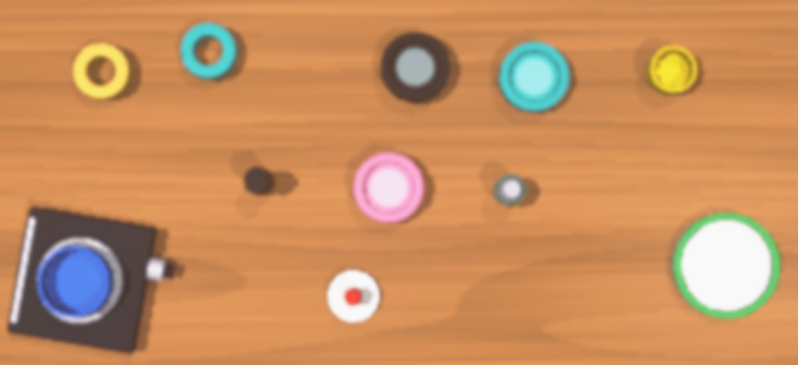

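The crop confirms the choices. Black adapter is at crop (414,67), brass ring at (101,70), blue dish in the stage at (78,280). The measured radii and heights match the description. Next are the seat fits and the tool axes.

```bash
python3 - <<'E'
from h import *
import pickle
s=status.observe();M=R.from_rotvec(s['ee_rot']).as_matrix();print(np.round(M,3))
c=pickle.load(open('top0.pkl','rb'));P=cloud(c)
Z=P[...,2]
def fit(q):
    A=np.c_[2*q[:,:2],np.ones(len(q))];x=np.linalg.lstsq(A,(q[:,:2]**2).sum(1),rcond=None)[0]
    return x[:2],np.sqrt(x[2]+x[0]**2+x[1]**2)
f=c['frame'].astype(int)
# tray green
g=(f[...,1]>f[...,0]+40)&(f[...,1]>f[...,2]+40);g[:, :420]=0;g[:230]=0;g[310:]=0
v,u=np.nonzero(g);q=np.array([atz(c,a,b,.014) for a,b in zip(u,v)]);print('tray',len(q),fit(q),q.mean(0), (q.max(0)+q.min(0))/2)
# seat ring: bright
D=np.hypot(P[...,0]-.4646,P[...,1]-.2587)
m=(D<.05)&(abs(Z-.026)<.003);q=P[m];print('seat',len(q),fit(q),q.mean(0))
for lo,hi in [(.05,.06),(.06,.07),(.07,.08),(.08,.1)]:
    m=(D>lo)&(D<hi)&(Z<1);print(lo,np.sort(Z[m])[-5:])
for n,x,y,r,h in [('adapter',.6472,-.0268,.026,.024),('yellow',.6435,-.2467,.015,.028),('cover',.4504,.0268,.022,.01),('weight',.6444,.2428,.0,.02),('blue',.4646,.2587,0,.048)]:
    D=np.hypot(P[...,0]-x,P[...,1]-y);m=(D<.036)&(abs(Z-h)<.004);q=P[m];print(n,q.mean(0),(q.max(0)+q.min(0))/2,fit(q),(q.max(0)-q.min(0))/2)
E
```

```text
[[ 0.904 -0.001  0.428]
 [-0.428 -0.001  0.904]
 [ 0.    -1.    -0.001]]
tray 407 (array([ 0.47535293, -0.29403951]), np.float64(0.0422021115304672)) [ 0.47565838 -0.29367906  0.014     ] [ 0.47546949 -0.29441428  0.014     ]
seat 539 (array([0.4650039 , 0.25821212]), np.float64(0.03074026436727152)) [0.46610076 0.25684737 0.02619662]
0.05 [0.02626108 0.02683008 0.02702283 0.02763698 0.02809419]
0.06 [0.02521453 0.02522696 0.02549878 0.02569051 0.0274861 ]
0.07 [0.02302664 0.02337787 0.02378674 0.02497387 0.0259861 ]
0.08 [0.00728103 0.00730318 0.00753148 0.00756904 0.00873875]
adapter [ 0.64719228 -0.02674644  0.02349553] [ 0.64726224 -0.02657281  0.02394807] (array([ 0.6470514 , -0.02694906]), np.float64(0.024257973654289798)) [0.02869136 0.02836435 0.00393969]
yellow [ 0.64304725 -0.24688019  0.0280401 ] [ 0.64339198 -0.2472223   0.02799681] (array([ 0.64321398, -0.24692034]), np.float64(0.018321188023793396)) [0.01968161 0.01931999 0.00397726]
cover [0.45064379 0.0267928  0.00989356] [0.450247   0.0271337  0.00995792] (array([0.45037242, 0.02688474]), np.float64(0.016416530572944742)) [0.02065241 0.02066822 0.00392972]
weight [0.64435635 0.24253803 0.01990827] [0.64481912 0.24265715 0.02004263] (array([0.64440583, 0.24257391]), np.float64(0.019177875658570796)) [0.02281519 0.02366555 0.00390453]
blue [0.46593167 0.25885274 0.0477126 ] [0.46471641 0.25820811 0.04801084] (array([0.46459233, 0.25864079]), np.float64(0.028258985745599385)) [0.02855255 0.02955859 0.00395849]
```

Emit:
{"api": "step_arm", "payload": {"moves": [[0,9.24,0,0,0,0,8.5],[0,9.24,0,0,0,0,8.5],[0,9.24,0,0,0,0,8.5],[0,9.24,0,0,0,0,8.5],[0,9.24,0,0,0,0,8.5],[0,9.24,0,0,0,0,8.5],[0,9.24,0,0,0,0,8.5],[0,0,0,0,0,0,8.5]], "newtons": 30}}

```text
t: 1.1
eef_pos: [0.2244, 0.4744, 0.2309]
ee_rot: [-1.211, 1.208, -1.208]
contact_force: [-1.3, -0.0, -0.7]
finger_gap: 0.0851
```

```bash
cat >> h.py <<'E'
def to(x,y,z):
    s=status.observe();M=R.from_rotvec(s['ee_rot']).as_matrix();p=np.array(s['eef_pos'])
    print('t',round(s['t'],2),'p',np.round(p,4),'F',np.round(s['contact_force'],1),'gap',round(s['finger_gap'],4),'q6',round(s['q'][5],2))
    print('axes',np.round(M,3).tolist())
    print('shift cm',np.round(100*M.T@(np.array([x,y,z])-p),2))
E
python3 -c "
from h import *
to(.4648,.2584,.12)"
```

```text
t 1.1 p [0.2244 0.4744 0.2309] F [-1.3 -0.  -0.7] gap 0.0851 q6 2.7
axes [[0.002, -0.0, 1.0], [-1.0, -0.001, 0.002], [0.001, -1.0, -0.0]]
shift cm [21.64 11.1  24.01]
```

Emit:
{"api": "step_arm", "payload": {"moves": [[0,0,0,3.6,0,4.0,8.5],[0,0,0,3.6,0,4.0,8.5],[0,0,0,3.6,0,4.0,8.5],[0,0,0,3.6,0,4.0,8.5],[0,0,0,3.6,0,4.0,8.5],[0,0,0,3.64,0,4.01,8.5],[0,0,0,0,5.5,0,8.5],[0,0,0,0,5.5,0,8.5],[0,0,0,0,0,0,8.5],[0,0,0,0,0,0,8.5]]}}

```text
t: 2.35
eef_pos: [0.4653, 0.2588, 0.1233]
ee_rot: [-1.208, 1.207, -1.208]
contact_force: [0.7, 1.0, 0.5]
finger_gap: 0.0849
```

```bash
python3 -c "
from h import *
to(.4648,.2584,.025)
for n in ('scene','top'):
  c=camera(n);save(n+'1.png',c['frame'][100:300,350:600] if n=='scene' else c['frame'][200:340,100:280],3)"
```

```text
t 2.35 p [0.4653 0.2588 0.1233] F [0.7 1.  0.5] gap 0.0849 q6 2.08
axes [[0.002, 0.002, 1.0], [-1.0, 0.001, 0.002], [-0.001, -1.0, 0.002]]
shift cm [ 0.05  9.83 -0.07]
```

View pics/scene1.png

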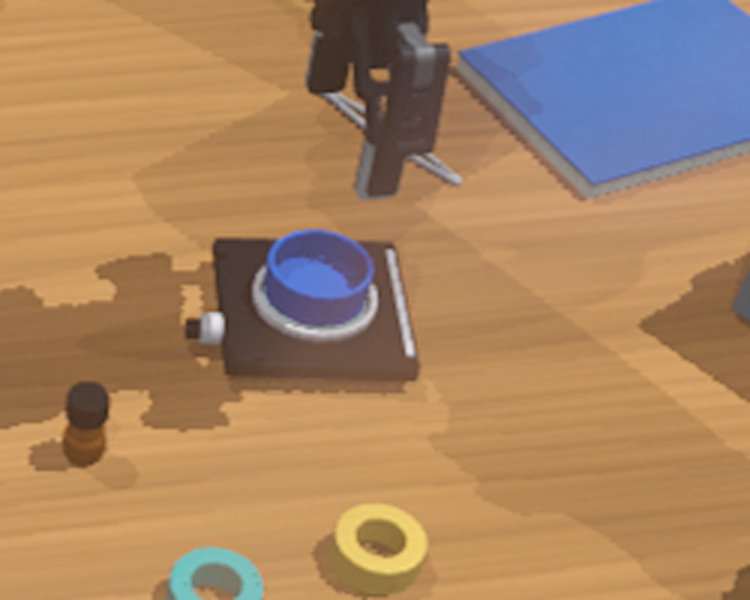

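The gripper is directly above the blue dish with the jaws along x and the path clear. I'll descend and grip.

Emit:
{"api": "step_arm", "payload": {"moves": [[0,0,0,0,4,-0.03,8.5],[0,0,0,0,3,0,8.5],[0,0,0,0,1.5,0,8.5],[0,0,0,0,1.0,0,8.5],[0,0,0,0,0,0,8.5],[0,0,0,0,0,0,5.5],[0,0,0,0,0,0,5.5],[0,0,0,0,0,0,5.5],[0,0,0,0,0,0,5.5],[0,0,0,0,0,0,5.5]], "newtons": 30}}

```text
t: 3.7
eef_pos: [0.465, 0.2586, 0.0278]
ee_rot: [-1.207, 1.208, -1.209]
contact_force: [-0.1, -1.0, 5.3]
finger_gap: 0.0593
```

```bash
python3 -c "
from h import *
to(.4754,-.2941,.15)
for n in ('scene','top'):
  c=camera(n);save(n+'2.png',c['frame'][100:300,350:600] if n=='scene' else c['frame'][200:340,100:280],3)"
```

```text
t 3.7 p [0.465  0.2586 0.0278] F [-0.1 -1.   5.3] gap 0.0593 q6 2.08
axes [[0.0, 0.002, 1.0], [-1.0, 0.001, 0.0], [-0.001, -1.0, 0.002]]
shift cm [ 55.26 -12.28   1.06]
```

View pics/scene2.png

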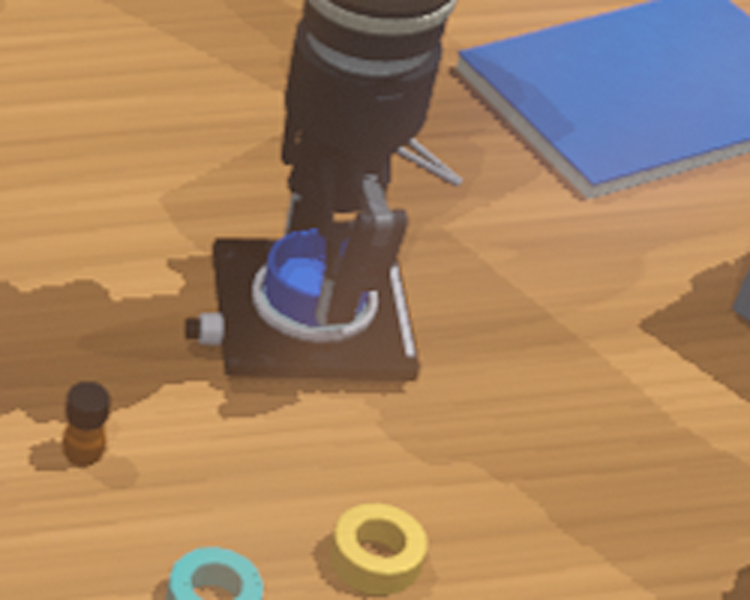

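Gripped at 59 mm with the fingers clear of the seat. Lifting and carrying to the tray.

Emit:
{"api": "step_arm", "payload": {"moves": [[0,0,0,0,-2,0,5.5],[0,0,0,0,-5,0,5.5],[0,0,0,0,-5,0,5.5],[0,0,0,5,0,0,5.5],[0,0,0,5,0,0,5.5],[0,0,0,5,0,0,5.5],[0,0,0,5,0,0,5.5],[0,0,0,5,0,0,5.5],[0,0,0,5,0,0,5.5],[0,0,0,0,0,0,5.5]]}}

```text
t: 5.05
eef_pos: [0.4643, -0.0446, 0.1468]
ee_rot: [-1.207, 1.212, -1.214]
contact_force: [0.5, 0.9, -0.5]
finger_gap: 0.0595
```

Emit:
{"api": "step_arm", "payload": {"moves": [[0,0,0,5,0,0.3,5.5],[0,0,0,5,0,0.3,5.5],[0,0,0,5,0,0.4,5.5],[0,0,0,5,0,0,5.5],[0,0,0,5,0,0,5.5],[0,0,0,0,0,0,5.5],[0,0,0,0,0,0,5.5]]}}

```text
t: 5.92
eef_pos: [0.4745, -0.2909, 0.1463]
ee_rot: [-1.209, 1.209, -1.208]
contact_force: [0.2, 0.4, -1.1]
finger_gap: 0.0595
```

```bash
python3 -c "
from h import *
to(.4754,-.2941,.015)
for n in ('scene','top'):
  c=camera(n);save(n+'3.png',c['frame'])"
```

```text
t 5.92 p [ 0.4745 -0.2909  0.1463] F [ 0.2  0.4 -1.1] gap 0.0595 q6 1.02
axes [[0.0, -0.0, 1.0], [-1.0, 0.001, 0.0], [-0.001, -1.0, -0.0]]
shift cm [ 0.33 13.12  0.09]
```

View pics/scene3.png

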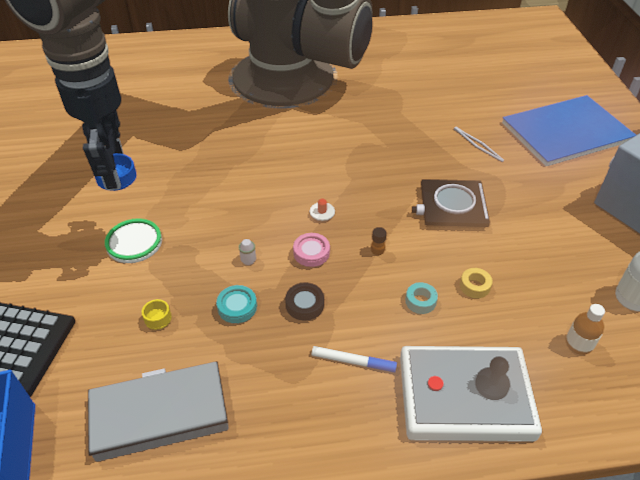

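The dish is held level and the stage seat is now empty. Lowering it into the tray.

Emit:
{"api": "step_arm", "payload": {"moves": [[0,0,0,0.3,4,0.09,5.5],[0,0,0,0,4,0,5.5],[0,0,0,0,2.5,0,5.5],[0,0,0,0,1.5,0,5.5],[0,0,0,0,1.05,0,5.5],[0,0,0,0,0,0,5.5],[0,0,0,0,0,0,5.5],[0,0,0,0,0,0,8.5],[0,0,0,0,0,0,8.5],[0,0,0,0,0,0,8.5]]}}

```text
t: 7.28
eef_pos: [0.4754, -0.2949, 0.016]
ee_rot: [-1.209, 1.209, -1.209]
contact_force: [-0.1, 0.7, 0.3]
finger_gap: 0.085
```

Emit:
{"api": "step_arm", "payload": {"moves": [[0,0,0,0,0,0,8.5],[0,0,0,0,-2,0,8.5],[0,0,0,0,-5,0,8.5],[0,0,0,0,-5,0,8.5],[0,0,0,-4,0,4,8.5],[0,0,0,-4,0,4,8.5],[0,0,0,-4,0,2,8.5],[0,0,0,0,0,0,8.5]]}}

```text
t: 8.28
eef_pos: [0.5764, -0.1723, 0.1355]
ee_rot: [-1.211, 1.206, -1.206]
contact_force: [0.2, 0.3, 0.6]
finger_gap: 0.0851
```

```bash
python3 -c "
from h import *
to(.6472,-.0268,.12)
c=camera('scene');save('scene4.png',c['frame'])
c=camera('top');save('top4.png',c['frame'])
P=cloud(c);Z=P[...,2]
def fit(q):
    A=np.c_[2*q[:,:2],np.ones(len(q))];x=np.linalg.lstsq(A,(q[:,:2]**2).sum(1),rcond=None)[0]
    return x[:2],np.sqrt(x[2]+x[0]**2+x[1]**2)
for n,x,y,h,r in (('blue',.4754,-.2941,.036,.04),('seat',.4648,.2584,.026,.038),('ad',.6472,-.0268,.024,.035)):
    D=np.hypot(P[...,0]-x,P[...,1]-y);m=(D<r)&(abs(Z-h)<.004);q=P[m];print(n,len(q),q.mean(0),(q.max(0)+q.min(0))/2,fit(q),(q.max(0)-q.min(0))/2)
"
```

```text
t 8.28 p [ 0.5764 -0.1723  0.1355] F [0.2 0.3 0.6] gap 0.0851 q6 1.28
axes [[0.004, -0.0, 1.0], [-1.0, 0.0, 0.004], [-0.0, -1.0, -0.0]]
shift cm [-14.51   1.55   7.14]<string>:11: RuntimeWarning: Mean of empty slice.
  ret = um.true_divide(
Traceback (most recent call last):
ValueError: zero-size array to reduction operation maximum which has no identity
```

View pics/top4.png

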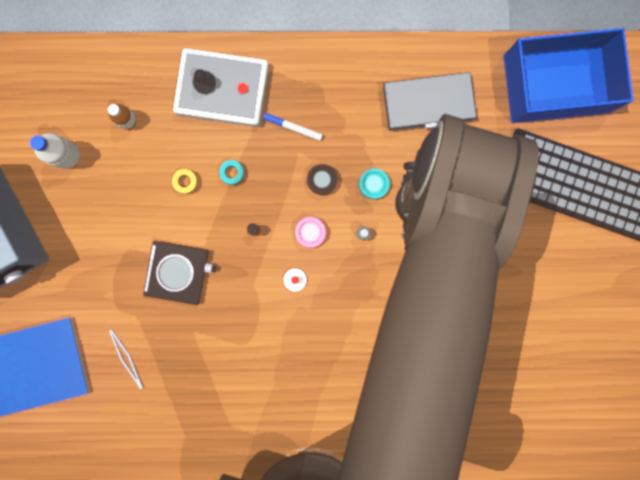

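```bash
cat >> h.py <<'E'
def fit(q):
    A=np.c_[2*q[:,:2],np.ones(len(q))];x=np.linalg.lstsq(A,(q[:,:2]**2).sum(1),rcond=None)[0]
    return np.round(x[:2],4),round(np.sqrt(x[2]+x[0]**2+x[1]**2),4)
def loc(c,n,x,y,h,r,t=.004):
    P=cloud(c);D=np.hypot(P[...,0]-x,P[...,1]-y);m=(D<r)&(abs(P[...,2]-h)<t);q=P[m]
    if len(q)<5: print(n,'none');return
    print(n,len(q),q.mean(0).round(4),'mid',((q.max(0)+q.min(0))/2).round(4),fit(q),'half',((q.max(0)-q.min(0))/2).round(4))
E
python3 -c "
from h import *
c=camera('top')
loc(c,'seat',.4648,.2584,.026,.038,.002)
loc(c,'seat floor',.4648,.2584,.020,.028,.002)
loc(c,'ad',.6472,-.0268,.024,.035)
c=camera('scene');loc(c,'blue',.4754,-.2941,.036,.04)
save('scene5.png',c['frame'][180:300,60:200],5)
"
```

```text
seat 204 [0.4654 0.2581 0.0258] mid [0.4653 0.2579 0.0259] (array([0.4653, 0.2588]), np.float64(0.0315)) half [0.0358 0.0367 0.0019]
seat floor 404 [0.4647 0.2581 0.0202] mid [0.4642 0.2589 0.02  ] (array([0.4648, 0.2581]), np.float64(0.0198)) half [0.0272 0.0273 0.002 ]
ad 388 [ 0.6466 -0.0268  0.0235] mid [ 0.6466 -0.0266  0.0239] (array([ 0.6472, -0.0269]), np.float64(0.0243)) half [0.0293 0.0284 0.0039]
blue 318 [ 0.4762 -0.2926  0.0361] mid [ 0.4761 -0.2933  0.036 ] (array([ 0.4758, -0.2935]), np.float64(0.0284)) half [0.0315 0.0295 0.0039]
```

View pics/scene5.png

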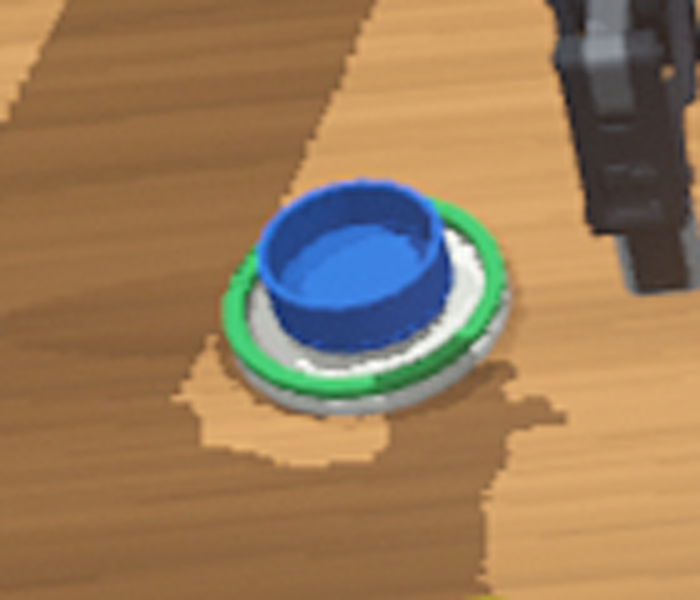

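The blue dish sits flat inside the green rim, about 1 mm off centre. Next the black adapter at (0.647,-0.027).

Emit:
{"api": "step_arm", "payload": {"moves": [[0,0,0,-4.9,0,2.4,8.5],[0,0,0,-4.9,0,2.4,8.5],[0,0,0,-4.75,0,2.33,8.5],[0,0,0,0,3,0,8.5],[0,0,0,0,3,0,8.5],[0,0,0,0,0,0,8.5],[0,0,0,0,0,0,8.5]]}}

```text
t: 9.35
eef_pos: [0.6468, -0.0303, 0.077]
ee_rot: [-1.208, 1.209, -1.211]
contact_force: [-0.2, 0.6, -0.3]
finger_gap: 0.085
```

```bash
python3 -c "
from h import *
to(.6472,-.0268,.007)
c=camera('scene');save('scene6.png',c['frame'][200:360,200:400],4)"
```

```text
t 9.35 p [ 0.6468 -0.0303  0.077 ] F [-0.2  0.6 -0.3] gap 0.085 q6 1.53
axes [[-0.001, 0.001, 1.0], [-1.0, -0.0, -0.001], [0.0, -1.0, 0.001]]
shift cm [-0.35  7.    0.03]
```

View pics/scene6.png

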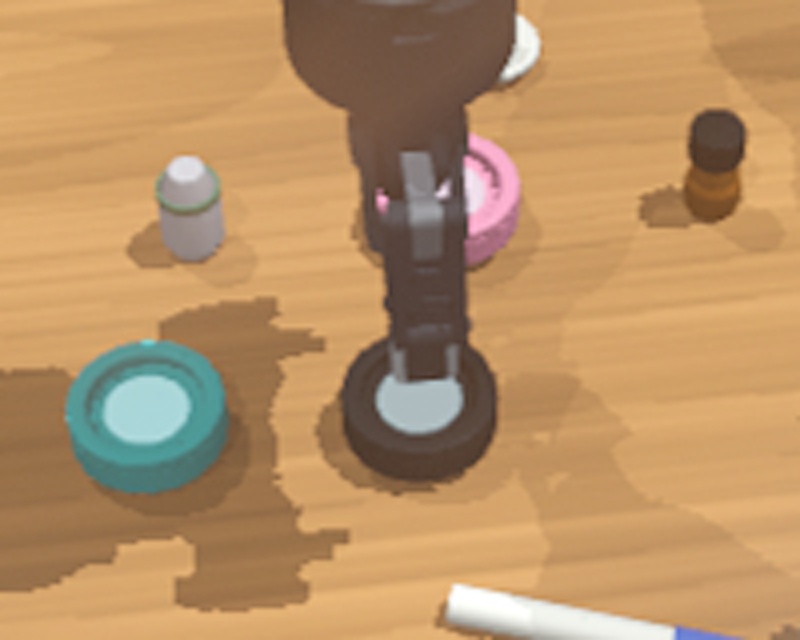

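The gripper is above the black adapter and the rear finger clears the pink ring. Correcting y by 3.5 mm and gripping.

Emit:
{"api": "step_arm", "payload": {"moves": [[0,0,0,-0.35,2,0.03,8.5],[0,0,0,0,2,0,8.5],[0,0,0,0,1.5,0,8.5],[0,0,0,0,1.5,0,8.5],[0,0,0,0,0,0,8.5],[0,0,0,0,0,0,8.5]]}}

```text
t: 10.15
eef_pos: [0.6472, -0.0258, 0.0064]
ee_rot: [-1.209, 1.209, -1.21]
contact_force: [1.0, -0.4, 0.3]
finger_gap: 0.085
```

```bash
python3 -c "
from h import *
to(.6472,-.0268,.007)"
```

```text
t 10.15 p [ 0.6472 -0.0258  0.0064] F [ 1.  -0.4  0.3] gap 0.085 q6 1.53
axes [[0.0, 0.001, 1.0], [-1.0, -0.0, 0.0], [0.0, -1.0, 0.001]]
shift cm [ 0.1  -0.06 -0.  ]
```

Emit:
{"api": "step_arm", "payload": {"moves": [[0,0,0,0.1,0,0,8.5],[0,0,0,0,0,0,5.5],[0,0,0,0,0,0,5.5],[0,0,0,0,0,0,5.5],[0,0,0,0,0,0,5.5],[0,0,0,0,0,0,5.5]], "newtons": 35}}

```text
t: 10.9
eef_pos: [0.6473, -0.0268, 0.0067]
ee_rot: [-1.208, 1.208, -1.21]
contact_force: [-1.3, -1.0, 5.7]
finger_gap: 0.0587
```

```bash
python3 -c "
from h import *
to(.4652,.2584,.14)"
```

```text
t 10.9 p [ 0.6473 -0.0268  0.0067] F [-1.3 -1.   5.7] gap 0.0587 q6 1.53
axes [[0.0, 0.001, 1.0], [-1.0, -0.0, 0.0], [0.0, -1.0, 0.001]]
shift cm [-28.52 -13.35 -18.19]
```

Emit:
{"api": "step_arm", "payload": {"moves": [[0,0,0,0,-2,0,5.5],[0,0,0,0,-5,0,5.5],[0,0,0,0,-6,0,5.5],[0,0,0,-4.07,0,-2.6,5.5],[0,0,0,-4.07,0,-2.6,5.5],[0,0,0,-4.07,0,-2.6,5.5],[0,0,0,-4.07,0,-2.6,5.5],[0,0,0,-4.07,0,-2.6,5.5],[0,0,0,-4.07,0,-2.6,5.5],[0,0,0,-4.08,0,-2.6,5.5]]}}

```text
t: 12.15
eef_pos: [0.4636, 0.2593, 0.1355]
ee_rot: [-1.209, 1.209, -1.209]
contact_force: [0.0, 1.1, -1.1]
finger_gap: 0.0585
```

Emit:
{"api": "step_arm", "payload": {"moves": [[0,0,0,0,3,0,5.5],[0,0,0,0,3,0,5.5],[0,0,0,0,0,0,5.5],[0,0,0,0,0,0,5.5]]}}

```text
t: 12.65
eef_pos: [0.4652, 0.2583, 0.0767]
ee_rot: [-1.208, 1.209, -1.209]
contact_force: [0.3, 0.8, -1.4]
finger_gap: 0.0585
```

```bash
python3 -c "
from h import *
to(.4652,.2584,.0272)
c=camera('scene');save('scene7.png',c['frame'][100:300,350:600],3)"
```

```text
t 12.65 p [0.4652 0.2583 0.0767] F [ 0.3  0.8 -1.4] gap 0.0585 q6 2.08
axes [[-0.0, 0.001, 1.0], [-1.0, 0.0, -0.0], [-0.0, -1.0, 0.001]]
shift cm [-0.01  4.95 -0.  ]
```

View pics/scene7.png

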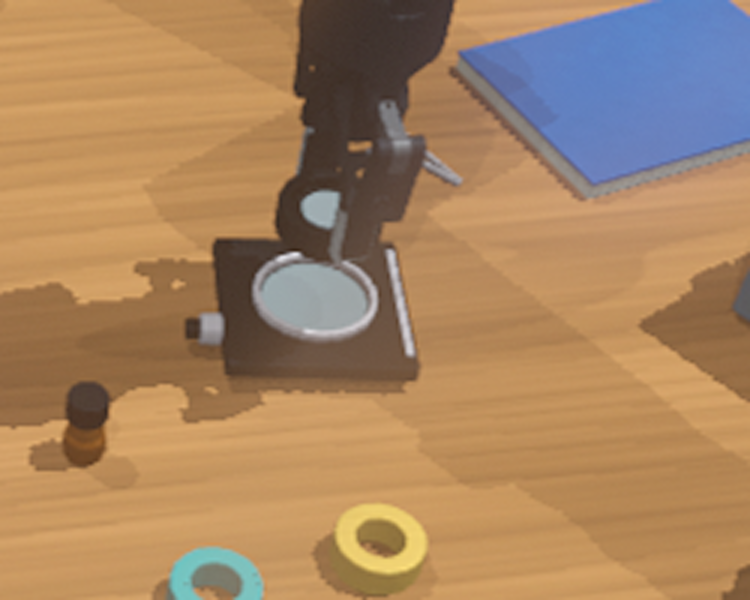

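The adapter looks like it may be tilted about the jaw axis. I'll measure it before lowering.

```bash
python3 -c "
from h import *
c=camera('scene');save('scene8.png',c['frame'][140:220,420:510],8)
P=cloud(c);f=c['frame'].astype(int)
m=(abs(P[...,0]-.465)<.045)&(abs(P[...,1]-.258)<.04)&(P[...,2]>.055)&(P[...,2]<.11)
w=m&(f[...,2]>130)
q=P[w];print(len(q));
v,u=np.nonzero(w);print(u.min(),u.max(),v.min(),v.max())
A=np.c_[q[:,:2]-q[:,:2].mean(0),np.ones(len(q))];print(np.linalg.lstsq(A,q[:,2],rcond=None)[0],q.mean(0),q.min(0),q.max(0))
"
```

```text
118
451 462 164 175
[ 0.03413265 -0.03988268  0.09039721] [0.4630907  0.2531589  0.09039721] [0.44917275 0.24167742 0.08718859] [0.48145688 0.26595705 0.09584062]
```

View pics/scene8.png

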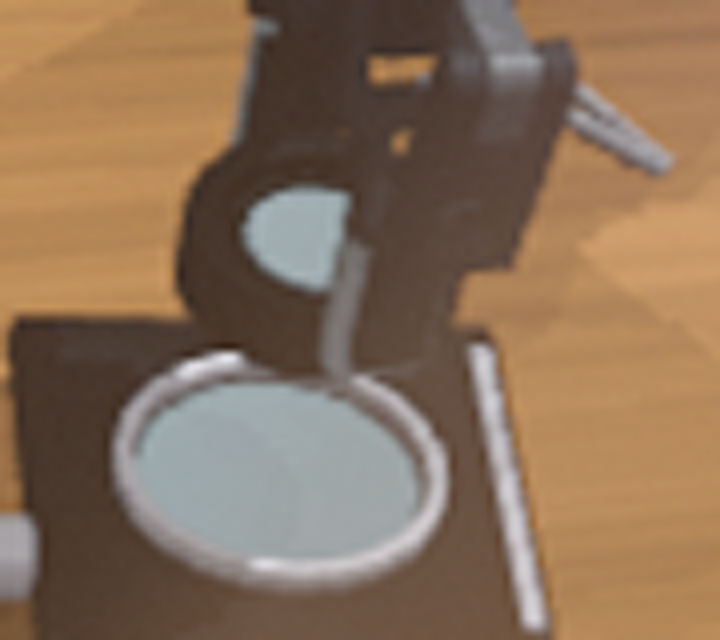

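The window plane is level (slope under 0.04) at about the expected height, so the tilt was only perspective. Lowering.

Emit:
{"api": "step_arm", "payload": {"moves": [[0,0,0,0,2,0,5.5],[0,0,0,0,1.5,0,5.5],[0,0,0,0,1.0,0,5.5],[0,0,0,0,0.45,0,5.5],[0,0,0,0,0,0,5.5],[0,0,0,0,0,0,5.5]]}}

```text
t: 13.5
eef_pos: [0.465, 0.2583, 0.0267]
ee_rot: [-1.209, 1.209, -1.209]
contact_force: [-0.9, 0.1, 0.9]
finger_gap: 0.0581
```

Emit:
{"api": "step_arm", "payload": {"moves": [[0,0,0,0,0,0,8.5],[0,0,0,0,0,0,8.5],[0,0,0,0,0,0,8.5],[0,0,0,0,0,0,8.5],[0,0,0,0,-2,0,8.5],[0,0,0,0,-5,0,8.5],[0,0,0,0,-5,0,8.5],[0,0,0,5,0,0,8.5],[0,0,0,5,0,0,8.5],[0,0,0,0,0,0,8.5]]}}

```text
t: 14.75
eef_pos: [0.4646, 0.1558, 0.1466]
ee_rot: [-1.207, 1.212, -1.212]
contact_force: [-0.0, -0.3, 0.5]
finger_gap: 0.0848
```

```bash
python3 -c "
from h import *
to(.6434,-.2469,.13)
c=camera('top');loc(c,'ad top',.4652,.2584,.044,.035,.003);loc(c,'seat',.4652,.2584,.026,.04,.002)
loc(c,'adwin',.4652,.2584,.038,.02,.003)
loc(c,'yel',.6434,-.2469,.028,.025,.003)
c=camera('scene');save('scene9.png',c['frame'][150:250,400:520],6)
loc(c,'ad top',.4652,.2584,.044,.035,.003)
"
```

```text
t 14.75 p [0.4646 0.1558 0.1466] F [-0.  -0.3  0.5] gap 0.0848 q6 1.9
axes [[-0.004, 0.0, 1.0], [-1.0, -0.0, -0.004], [0.0, -1.0, 0.0]]
shift cm [40.2   1.68 18.03]
ad top none
seat none
adwin none
yel 85 [ 0.6437 -0.2485  0.0279] mid [ 0.6432 -0.2476  0.0279] (array([ 0.6433, -0.2471]), np.float64(0.0183)) half [0.0198 0.0199 0.0029]
ad top 419 [0.4665 0.2571 0.0441] mid [0.466  0.2581 0.044 ] (array([0.4661, 0.258 ]), np.float64(0.0245)) half [0.0304 0.0296 0.003 ]
```

View pics/scene9.png

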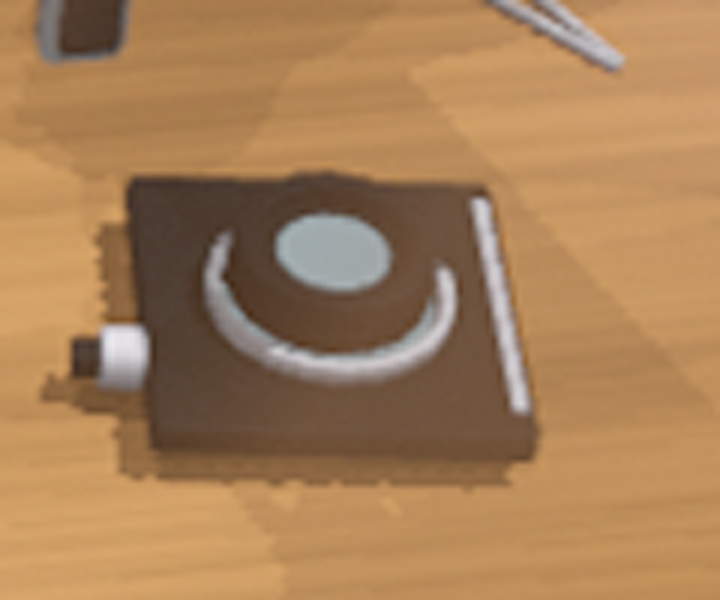

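The adapter is seated flat with its top at 44 mm. Next the yellow dish.

Emit:
{"api": "step_arm", "payload": {"moves": [[0,0,0,4.45,0,2.0,8.5],[0,0,0,4.45,0,2.0,8.5],[0,0,0,4.45,0,2.0,8.5],[0,0,0,4.45,0,2.0,8.5],[0,0,0,4.45,0,2.0,8.5],[0,0,0,4.45,0,2.0,8.5],[0,0,0,4.45,0,2.0,7],[0,0,0,4.45,0,2.0,7],[0,0,0,4.45,0,2.0,7],[0,0,0,0,2,0,7]]}}

```text
t: 16.1
eef_pos: [0.6476, -0.2445, 0.1261]
ee_rot: [-1.207, 1.208, -1.212]
contact_force: [-0.0, 0.1, -0.5]
finger_gap: 0.0704
```

Emit:
{"api": "step_arm", "payload": {"moves": [[0,0,0,0,3,0,7],[0,0,0,0,2,0,7],[0,0,0,0,0,0,7],[0,0,0,0,0,0,7]]}}

```text
t: 16.6
eef_pos: [0.6457, -0.2416, 0.0769]
ee_rot: [-1.209, 1.208, -1.209]
contact_force: [0.8, -0.9, -0.2]
finger_gap: 0.0697
```

```bash
python3 -c "
from h import *
to(.6434,-.2469,.0085)
c=camera('scene');save('scene10.png',c['frame'][220:380,80:280],4)
loc(c,'yel',.6434,-.2469,.028,.03,.003)"
```

```text
t 16.6 p [ 0.6457 -0.2416  0.0769] F [ 0.8 -0.9 -0.2] gap 0.0697 q6 1.21
axes [[0.001, 0.001, 1.0], [-1.0, -0.0, 0.001], [0.0, -1.0, 0.001]]
shift cm [ 0.53  6.84 -0.24]
yel 161 [ 0.6489 -0.2449  0.0284] mid [ 0.6437 -0.2472  0.028 ] (array([ 0.6431, -0.247 ]), np.float64(0.0184)) half [0.0211 0.0197 0.003 ]
```

View pics/scene10.png

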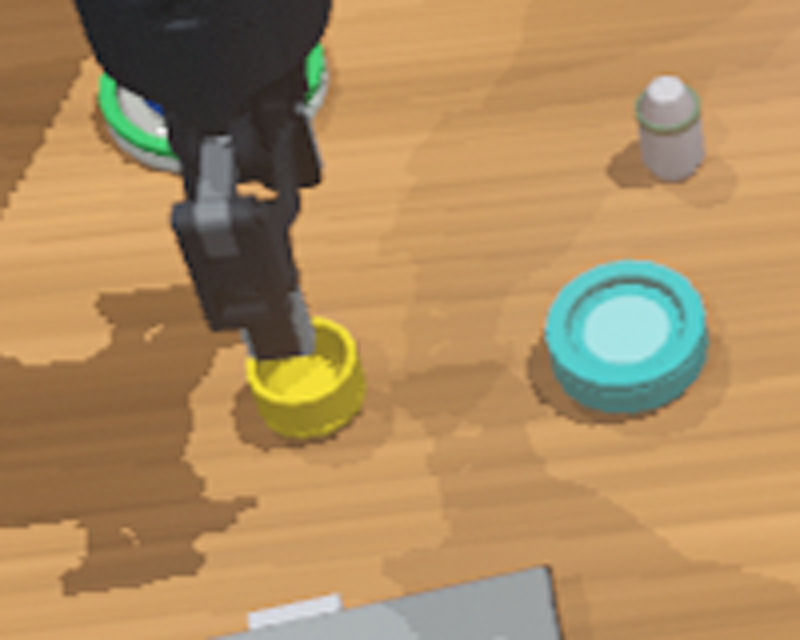

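The gripper is over the yellow dish with nothing in the way. Correcting 5 mm in y and descending.

Emit:
{"api": "step_arm", "payload": {"moves": [[0,0,0,0.53,2,-0.24,7],[0,0,0,0,2,0,7],[0,0,0,0,1.5,0,7],[0,0,0,0,1.3,0,7],[0,0,0,0,0,0,7],[0,0,0,0,0,0,7]]}}

```text
t: 17.4
eef_pos: [0.6428, -0.2477, 0.0089]
ee_rot: [-1.209, 1.208, -1.21]
contact_force: [-0.3, -0.4, 0.6]
finger_gap: 0.0697
```

```bash
python3 -c "
from h import *
to(.6434,-.2470,.0085)"
```

```text
t 17.4 p [ 0.6428 -0.2477  0.0089] F [-0.3 -0.4  0.6] gap 0.0697 q6 1.2
axes [[0.0, 0.001, 1.0], [-1.0, -0.0, 0.0], [0.0, -1.0, 0.001]]
shift cm [-0.07  0.04  0.06]
```

Emit:
{"api": "step_arm", "payload": {"moves": [[0,0,0,-0.07,0,0.06,7],[0,0,0,0,0,0,3.5],[0,0,0,0,0,0,3.5],[0,0,0,0,0,0,3.5],[0,0,0,0,0,0,3.5],[0,0,0,0,0,0,3.5]], "newtons": 25}}

```text
t: 18.15
eef_pos: [0.6433, -0.247, 0.0089]
ee_rot: [-1.209, 1.208, -1.21]
contact_force: [-0.6, 0.5, 4.6]
finger_gap: 0.0394
```

```bash
python3 -c "
from h import *
to(.4652,.2584,.16)"
```

```text
t 18.15 p [ 0.6433 -0.247   0.0089] F [-0.6  0.5  4.6] gap 0.0394 q6 1.2
axes [[0.0, 0.001, 1.0], [-1.0, -0.0, 0.0], [0.0, -1.0, 0.001]]
shift cm [-50.54 -15.14 -17.8 ]
```

Emit:
{"api": "step_arm", "payload": {"moves": [[0,0,0,0,-2,0,3.5],[0,0,0,0,-5,0,3.5],[0,0,0,0,-6,0,3.5],[0,0,0,0,-2,0,3.5],[0,0,0,-4.6,0,-1.62,3.5],[0,0,0,-4.6,0,-1.62,3.5],[0,0,0,-4.6,0,-1.62,3.5],[0,0,0,-4.6,0,-1.62,3.5],[0,0,0,-4.6,0,-1.62,3.5],[0,0,0,-4.6,0,-1.62,3.5]]}}

```text
t: 19.4
eef_pos: [0.5448, 0.0304, 0.1577]
ee_rot: [-1.21, 1.21, -1.209]
contact_force: [-0.1, 0.0, -0.9]
finger_gap: 0.0395
```

Emit:
{"api": "step_arm", "payload": {"moves": [[0,0,0,-4.6,0,-1.62,3.5],[0,0,0,-4.6,0,-1.62,3.5],[0,0,0,-4.6,0,-1.62,3.5],[0,0,0,-4.6,0,-1.62,3.5],[0,0,0,-4.5,0,-1.6,3.5],[0,0,0,0,3,0,3.5],[0,0,0,0,3,0,3.5],[0,0,0,0,0,0,3.5],[0,0,0,0,0,0,3.5]]}}

```text
t: 20.52
eef_pos: [0.4653, 0.2581, 0.099]
ee_rot: [-1.209, 1.209, -1.209]
contact_force: [0.4, -0.3, -0.1]
finger_gap: 0.0394
```

```bash
python3 -c "
from h import *
to(.4653,.2583,.0475)
c=camera('scene');save('scene11.png',c['frame'][120:240,390:540],5)
loc(c,'yel',.4653,.2583,.122,.03,.003)"
```

```text
t 20.52 p [0.4653 0.2581 0.099 ] F [ 0.4 -0.3 -0.1] gap 0.0394 q6 2.08
axes [[-0.0, 0.0, 1.0], [-1.0, 0.0, -0.0], [-0.0, -1.0, 0.0]]
shift cm [-0.02  5.15  0.  ]
yel 77 [0.464  0.2501 0.1213] mid [0.4668 0.254  0.122 ] (array([0.4679, 0.2629]), np.float64(0.024)) half [0.028  0.0164 0.003 ]
```

View pics/scene11.png

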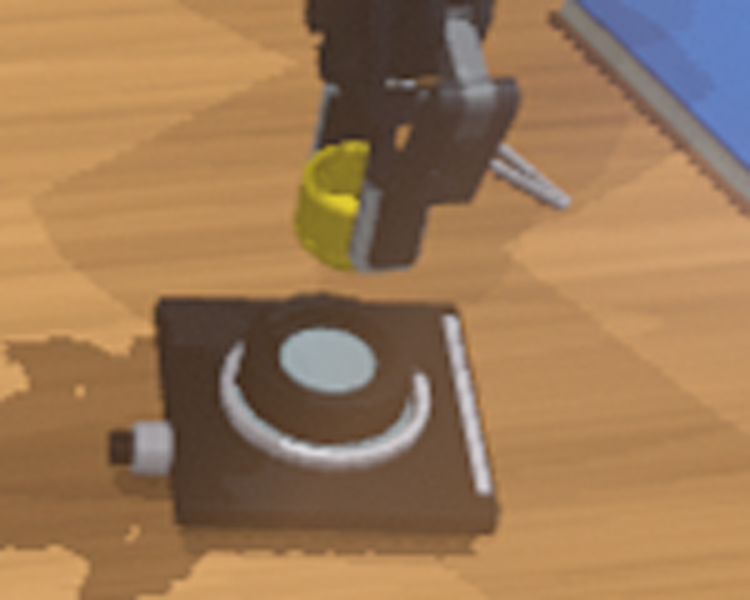

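The dish is held level over the adapter. Lowering it 5.15 cm.

Emit:
{"api": "step_arm", "payload": {"moves": [[0,0,0,0,2,0,3.5],[0,0,0,0,1.5,0,3.5],[0,0,0,0,1.0,0,3.5],[0,0,0,0,0.65,0,3.5],[0,0,0,0,0,0,3.5],[0,0,0,0,0,0,3.5]]}}

```text
t: 21.32
eef_pos: [0.4652, 0.2582, 0.047]
ee_rot: [-1.209, 1.209, -1.209]
contact_force: [-0.4, -0.2, -0.3]
finger_gap: 0.0391
```

Emit:
{"api": "step_arm", "payload": {"moves": [[0,0,0,0,0,0,6],[0,0,0,0,0,0,6],[0,0,0,0,0,0,6],[0,0,0,0,0,0,6],[0,0,0,0,-2,0,6],[0,0,0,0,-5,0,6],[0,0,0,0,-3,0,6],[0,0,0,5,0,0,5],[0,0,0,5,0,0,5],[0,0,0,0,0,0,5]]}}

```text
t: 22.58
eef_pos: [0.4648, 0.1557, 0.1471]
ee_rot: [-1.208, 1.212, -1.212]
contact_force: [0.0, 1.2, -0.1]
finger_gap: 0.05
```

```bash
python3 -c "
from h import *
to(.4504,.0268,.08)
c=camera('scene');save('scene12.png',c['frame'][120:240,390:540],5)
loc(c,'yel',.4653,.2583,.066,.03,.003)
loc(c,'ad',.4653,.2583,.044,.035,.003)
c=camera('top')
loc(c,'cover',.4504,.0268,.010,.026,.003)
loc(c,'coverk',.4504,.0268,.034,.012,.003)
"
```

```text
t 22.57 p [0.4648 0.1557 0.1471] F [ 0.   1.2 -0.1] gap 0.05 q6 1.9
axes [[-0.004, 0.0, 1.0], [-1.0, -0.0, -0.004], [0.0, -1.0, 0.0]]
shift cm [12.89  6.71 -1.39]
yel 155 [0.4655 0.257  0.0662] mid [0.4655 0.2578 0.066 ] (array([0.4657, 0.2576]), np.float64(0.0185)) half [0.0203 0.0198 0.0029]
ad 250 [0.4769 0.2541 0.0447] mid [0.4675 0.2585 0.044 ] (array([0.466, 0.258]), np.float64(0.0258)) half [0.0293 0.0297 0.003 ]
cover 265 [0.4505 0.0265 0.0101] mid [0.4503 0.0271 0.01  ] (array([0.4505, 0.027 ]), np.float64(0.0163)) half [0.0206 0.0207 0.003 ]
coverk 43 [0.4505 0.0272 0.0338] mid [0.451  0.0265 0.0339] (array([0.4504, 0.0271]), np.float64(0.0054)) half [0.0067 0.0068 0.0028]
```

View pics/scene12.png

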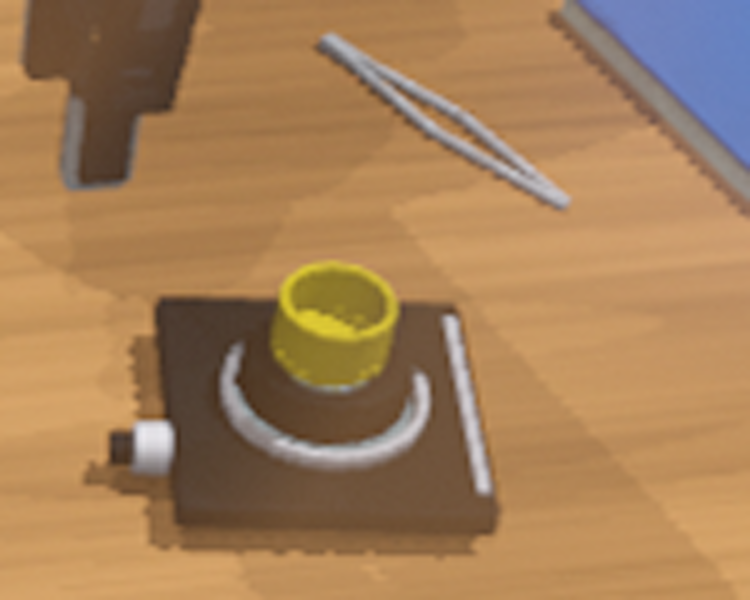

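The yellow dish is seated with its rim at 66 mm and upright. Next the cover at (0.4505, 0.027).

Emit:
{"api": "step_arm", "payload": {"moves": [[0,0,0,4.3,0,-0.45,5],[0,0,0,4.3,0,-0.47,5],[0,0,0,4.25,0,-0.47,5],[0,0,0,0,3,0,4.5],[0,0,0,0,3.7,0,4.5],[0,0,0,0,0,0,4.5],[0,0,0,0,0,0,4.5]]}}

```text
t: 23.55
eef_pos: [0.4518, 0.0303, 0.0808]
ee_rot: [-1.209, 1.208, -1.208]
contact_force: [-0.5, -0.1, 0.2]
finger_gap: 0.0451
```

```bash
python3 -c "
from h import *
to(.4505,.0269,.0135)"
```

```text
t 23.55 p [0.4518 0.0303 0.0808] F [-0.5 -0.1  0.2] gap 0.0451 q6 1.64
axes [[0.001, 0.001, 1.0], [-1.0, 0.0, 0.001], [-0.0, -1.0, 0.001]]
shift cm [ 0.35  6.73 -0.14]
```

Emit:
{"api": "step_arm", "payload": {"moves": [[0,0,0,0.35,0,-0.14,4.5],[0,0,0,0,3,0,4.5],[0,0,0,0,2,0,4.5],[0,0,0,0,1.7,0,4.5],[0,0,0,0,0,0,4.5],[0,0,0,0,0,0,4.5]]}}

```text
t: 24.3
eef_pos: [0.4506, 0.0261, 0.014]
ee_rot: [-1.208, 1.208, -1.21]
contact_force: [0.3, 0.3, 0.6]
finger_gap: 0.0448
```

```bash
python3 -c "
from h import *
to(.4505,.0269,.0135)
c=camera('scene');save('scene13.png',c['frame'][160:250,270:380],6)"
```

```text
t 24.3 p [0.4506 0.0261 0.014 ] F [0.3 0.3 0.6] gap 0.0448 q6 1.63
axes [[0.0, 0.002, 1.0], [-1.0, 0.0, 0.0], [-0.0, -1.0, 0.002]]
shift cm [-0.08  0.05 -0.01]
```

View pics/scene13.png

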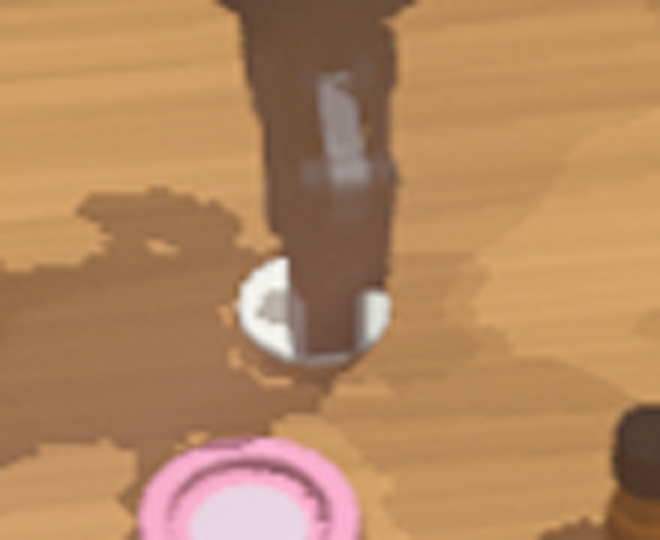

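The fingers straddle the knob above the flange. Closing.

Emit:
{"api": "step_arm", "payload": {"moves": [[0,0,0,-0.08,0,0,4.5],[0,0,0,0,0,0,1],[0,0,0,0,0,0,1],[0,0,0,0,0,0,1],[0,0,0,0,0,0,1],[0,0,0,0,0,0,1]]}}

```text
t: 25.1
eef_pos: [0.4499, 0.0269, 0.0131]
ee_rot: [-1.209, 1.209, -1.209]
contact_force: [-1.0, 0.5, 5.9]
finger_gap: 0.0151
```

```bash
python3 -c "
from h import *
to(.4654,.2580,.15)"
```

```text
t 25.1 p [0.4499 0.0269 0.0131] F [-1.   0.5  5.9] gap 0.0151 q6 1.63
axes [[0.0, 0.0, 1.0], [-1.0, 0.0, 0.0], [-0.0, -1.0, 0.0]]
shift cm [-23.11 -13.69   1.56]
```

Emit:
{"api": "step_arm", "payload": {"moves": [[0,0,0,0,-2,0,1],[0,0,0,0,-5,0,1],[0,0,0,0,-6,0,1],[0,0,0,-4.62,0,0.31,1],[0,0,0,-4.62,0,0.31,1],[0,0,0,-4.62,0,0.31,1],[0,0,0,-4.62,0,0.31,1],[0,0,0,-4.62,0,0.31,1],[0,0,0,0,2,0,1],[0,0,0,0,0,0,1]]}}

```text
t: 26.35
eef_pos: [0.4639, 0.2578, 0.1208]
ee_rot: [-1.214, 1.21, -1.208]
contact_force: [-1.0, -0.1, 0.2]
finger_gap: 0.0149
```

```bash
python3 -c "
from h import *
to(.4654,.2581,.0737)
c=camera('scene');save('scene14.png',c['frame'][120:240,390:540],5)"
```

```text
t 26.35 p [0.4639 0.2578 0.1208] F [-1.  -0.1  0.2] gap 0.0149 q6 2.08
axes [[0.001, -0.003, 1.0], [-1.0, -0.002, 0.001], [0.002, -1.0, -0.003]]
shift cm [-0.04  4.71  0.17]
```

View pics/scene14.png

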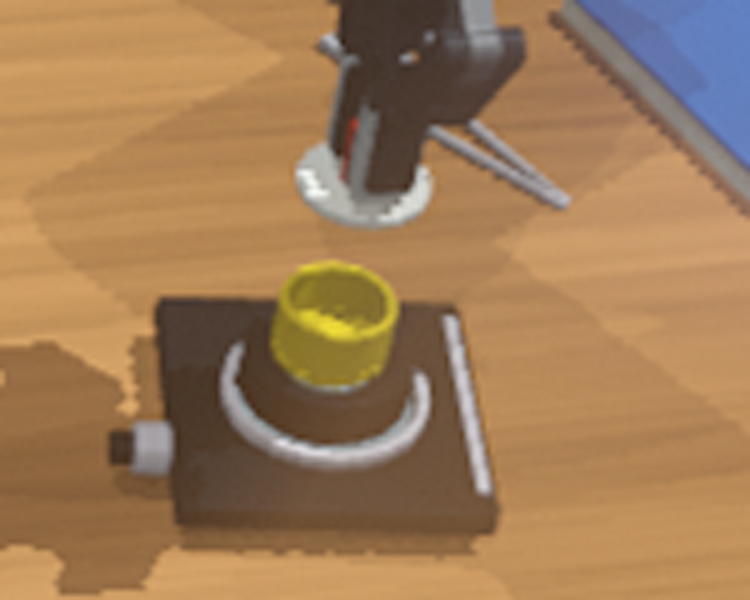

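Emit:
{"api": "step_arm", "payload": {"moves": [[0,0,0,0,2,0,1],[0,0,0,0,1.5,0,1],[0,0,0,0,0,0,1],[0,0,0,0,0,0,1]]}}

```text
t: 26.9
eef_pos: [0.4655, 0.2578, 0.0884]
ee_rot: [-1.208, 1.209, -1.209]
contact_force: [0.2, -0.4, -1.2]
finger_gap: 0.0151
```

```bash
python3 -c "
from h import *
to(.4654,.2581,.0737)"
```

```text
t 26.9 p [0.4655 0.2578 0.0884] F [ 0.2 -0.4 -1.2] gap 0.0151 q6 2.08
axes [[-0.0, 0.001, 1.0], [-1.0, 0.0, -0.0], [-0.0, -1.0, 0.001]]
shift cm [-0.03  1.47 -0.01]
```

Emit:
{"api": "step_arm", "payload": {"moves": [[0,0,0,0,0.8,0,1],[0,0,0,0,0.67,0,1],[0,0,0,0,0,0,1],[0,0,0,0,0,0,1]]}}

```text
t: 27.4
eef_pos: [0.4653, 0.258, 0.073]
ee_rot: [-1.209, 1.209, -1.209]
contact_force: [0.4, 0.8, 1.4]
finger_gap: 0.0151
```

Emit:
{"api": "step_arm", "payload": {"moves": [[0,0,0,0,0,0,4.5],[0,0,0,0,0,0,4.5],[0,0,0,0,0,0,4.5],[0,0,0,0,0,0,4.5],[0,0,0,0,-2,0,4.5],[0,0,0,0,-5,0,4.5],[0,0,0,4,-1,4,8],[0,0,0,4,0,4,8],[0,0,0,0,0,0,8]]}}

```text
t: 28.52
eef_pos: [0.5474, 0.1755, 0.153]
ee_rot: [-1.207, 1.212, -1.213]
contact_force: [-0.6, 0.2, -0.1]
finger_gap: 0.0803
```

```bash
python3 -c "
from h import *
to(.6444,.2427,.1)
c=camera('scene');save('scene15.png',c['frame'][120:240,390:540],5)
loc(c,'flange',.4654,.258,.070,.025,.003)
loc(c,'knob',.4654,.258,.094,.015,.003)
c=camera('top')
loc(c,'weight',.6444,.2427,.02,.03,.003)
loc(c,'knob',.4654,.258,.094,.015,.003)
"
```

```text
t 28.52 p [0.5474 0.1755 0.153 ] F [-0.6  0.2 -0.1] gap 0.0803 q6 1.89
axes [[-0.004, 0.001, 1.0], [-1.0, -0.0, -0.004], [0.0, -1.0, 0.001]]
shift cm [-6.76  5.3   9.67]
flange 182 [0.4738 0.2602 0.0712] mid [0.4698 0.2594 0.0701] (array([0.4688, 0.26  ]), np.float64(0.0151)) half [0.0177 0.0208 0.0028]
knob 29 [0.4679 0.2599 0.0947] mid [0.4672 0.2603 0.0939] (array([0.4673, 0.2598]), np.float64(0.005)) half [0.0075 0.0051 0.0028]
weight 54 [0.6574 0.2298 0.0199] mid [0.6576 0.2329 0.02  ] (array([0.6556, 0.2339]), np.float64(0.0096)) half [0.0102 0.0138 0.0029]
knob none
```

View pics/scene15.png

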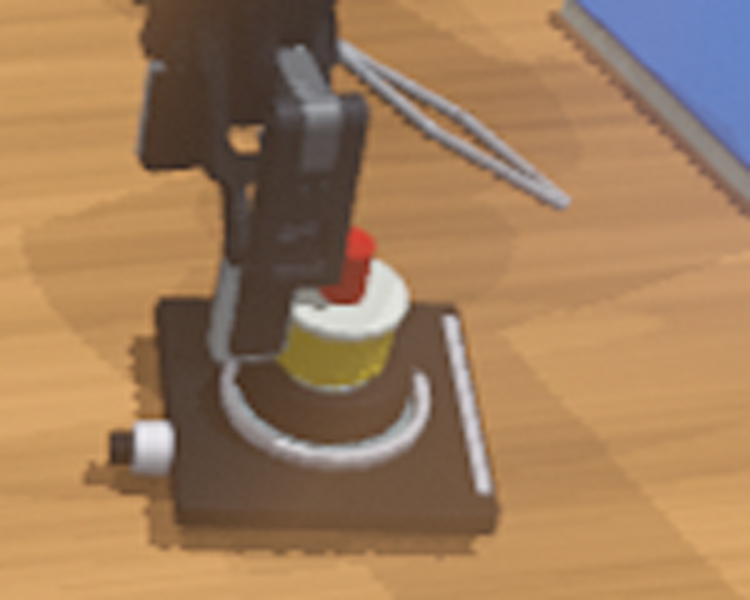

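Emit:
{"api": "step_arm", "payload": {"moves": [[0,0,0,-3.4,0,4.8,8],[0,0,0,-3.4,0,4.85,8],[0,0,0,0,3,0,8],[0,0,0,0,3,0,8],[0,0,0,0,0,0,8],[0,0,0,0,0,0,8]]}}

```text
t: 29.38
eef_pos: [0.6414, 0.2468, 0.0944]
ee_rot: [-1.209, 1.208, -1.208]
contact_force: [0.1, -0.5, 0.1]
finger_gap: 0.0799
```

```bash
python3 -c "
from h import *
to(.6444,.2427,.004)
c=camera('scene');save('scene16.png',c['frame'][140:320,380:560],4)
loc(c,'flange',.4654,.258,.070,.025,.003)
loc(c,'knob',.4654,.258,.094,.015,.003)
"
```

```text
t 29.38 p [0.6414 0.2468 0.0944] F [ 0.1 -0.5  0.1] gap 0.0799 q6 1.94
axes [[0.001, 0.001, 1.0], [-1.0, 0.0, 0.001], [-0.0, -1.0, 0.001]]
shift cm [0.41 9.04 0.29]
flange 246 [0.4694 0.2566 0.0712] mid [0.4651 0.2581 0.0701] (array([0.466 , 0.2583]), np.float64(0.0169)) half [0.0217 0.0216 0.0029]
knob 55 [0.467  0.2574 0.0942] mid [0.4652 0.2578 0.0939] (array([0.4662, 0.2578]), np.float64(0.0058)) half [0.0079 0.0073 0.0029]
```

View pics/scene16.png

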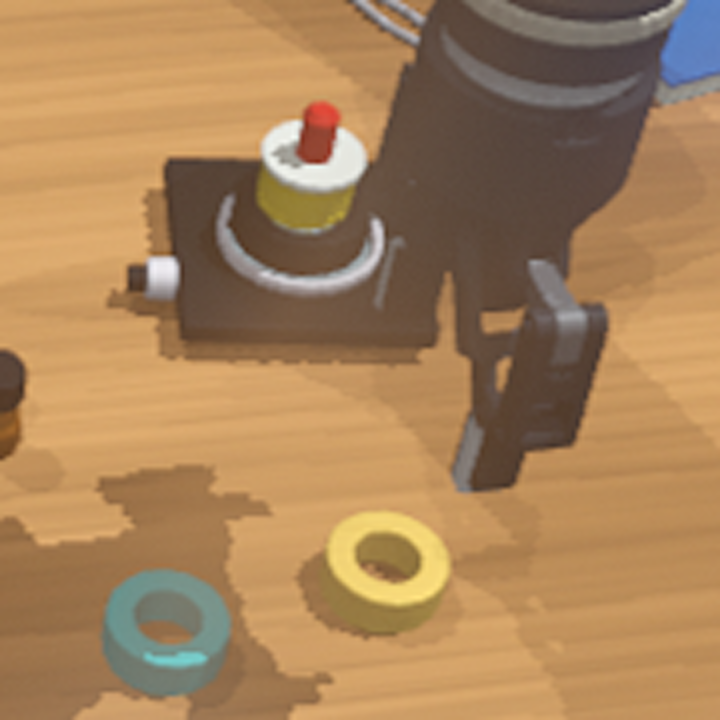

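The cover is seated: flange at 70 mm, knob top at 94 mm, and level. Going down on the brass ring.

Emit:
{"api": "step_arm", "payload": {"moves": [[0,0,0,0.41,3,0.29,8],[0,0,0,0,2.5,0,8],[0,0,0,0,2,0,8],[0,0,0,0,1.5,0,8],[0,0,0,0,0,0,8],[0,0,0,0,0,0,8]]}}

```text
t: 30.18
eef_pos: [0.6453, 0.2421, 0.0044]
ee_rot: [-1.208, 1.208, -1.209]
contact_force: [0.3, 0.5, 0.4]
finger_gap: 0.0798
```

```bash
python3 -c "
from h import *
to(.6444,.2426,.004)
c=camera('scene');loc(c,'weight',.6444,.2427,.02,.028,.003)"
```

```text
t 30.18 p [0.6453 0.2421 0.0044] F [0.3 0.5 0.4] gap 0.0798 q6 1.93
axes [[0.0, 0.002, 1.0], [-1.0, 0.001, 0.0], [-0.001, -1.0, 0.002]]
shift cm [-0.05  0.04 -0.09]
weight 244 [0.6443 0.2354 0.0209] mid [0.6453 0.2424 0.02  ] (array([0.6459, 0.2414]), np.float64(0.0186)) half [0.0235 0.0235 0.003 ]
```

Emit:
{"api": "step_arm", "payload": {"moves": [[0,0,0,0,0,0,4.3],[0,0,0,0,0,0,4.3],[0,0,0,0,0,0,4.3],[0,0,0,0,0,0,4.3],[0,0,0,0,0,0,4.3],[0,0,0,0,0,0,4.3]], "newtons": 45}}

```text
t: 30.98
eef_pos: [0.6452, 0.242, 0.0041]
ee_rot: [-1.208, 1.208, -1.21]
contact_force: [0.0, -0.3, 5.4]
finger_gap: 0.0454
```

```bash
python3 -c "
from h import *
to(.4655,.258,.18)"
```

```text
t 30.98 p [0.6452 0.242  0.0041] F [ 0.  -0.3  5.4] gap 0.0454 q6 1.93
axes [[0.0, 0.002, 1.0], [-1.0, 0.001, 0.0], [-0.001, -1.0, 0.002]]
shift cm [ -1.61 -17.61 -17.94]
```

Emit:
{"api": "step_arm", "payload": {"moves": [[0,0,0,0,-1,0,4.3],[0,0,0,0,-4,0,4.3],[0,0,0,0,-6,0,4.3],[0,0,0,0,-6,0,4.3],[0,0,0,-0.4,0,-4.5,4.3],[0,0,0,-0.4,0,-4.5,4.3],[0,0,0,-0.4,0,-4.5,4.3],[0,0,0,-0.4,0,-4.45,4.3],[0,0,0,0,0,0,4.3],[0,0,0,0,0,0,4.3]]}}

```text
t: 32.22
eef_pos: [0.4653, 0.2579, 0.1734]
ee_rot: [-1.209, 1.208, -1.209]
contact_force: [-0.3, -0.8, -2.5]
finger_gap: 0.0457
```

```bash
python3 -c "
from h import *
to(.4655,.258,.0745)
c=camera('scene');save('scene17.png',c['frame'][80:240,390:550],5)
loc(c,'wt',.4655,.258,.190,.03,.004)
c=camera('top');save('top17.png',c['frame'][200:340,100:280],4)"
```

```text
t 32.23 p [0.4653 0.2579 0.1734] F [-0.3 -0.8 -2.5] gap 0.0457 q6 2.08
axes [[0.0, 0.001, 1.0], [-1.0, 0.0, 0.0], [-0.0, -1.0, 0.001]]
shift cm [-0.01  9.89  0.01]
wt 246 [0.4632 0.2494 0.1904] mid [0.4664 0.2569 0.1899] (array([0.4672, 0.26  ]), np.float64(0.0215)) half [0.0281 0.0227 0.0038]
```

View pics/scene17.png

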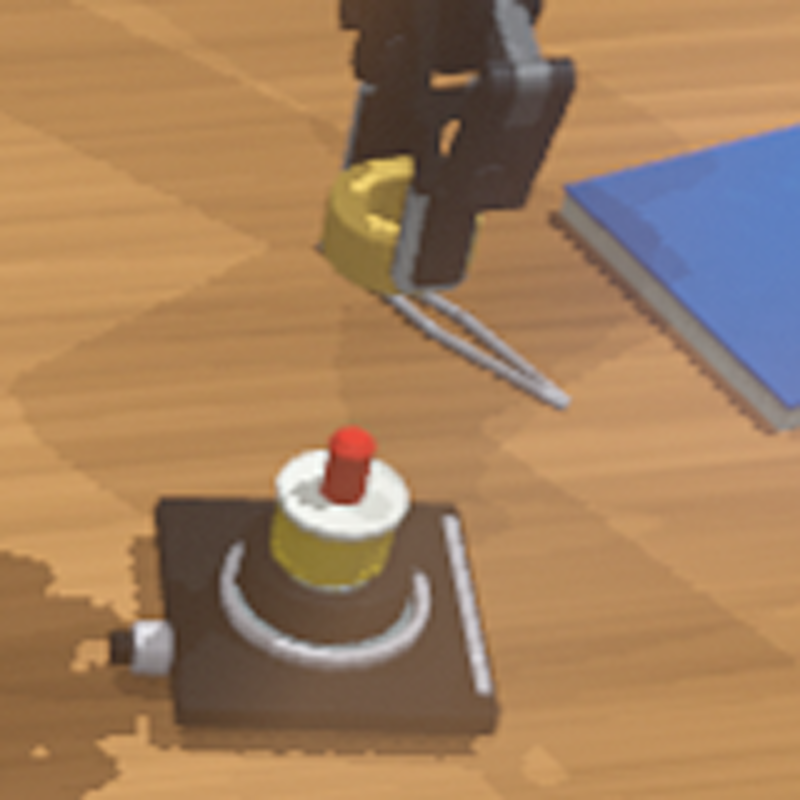

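The ring is held level over the knob. Lowering 9.85 cm.

Emit:
{"api": "step_arm", "payload": {"moves": [[0,0,0,0,3,0,4.3],[0,0,0,0,2,0,4.3],[0,0,0,0,1.5,0,4.3],[0,0,0,0,1,0,4.3],[0,0,0,0,1,0,4.3],[0,0,0,0,0,0,4.3],[0,0,0,0,0,0,4.3]]}}

```text
t: 33.2
eef_pos: [0.4654, 0.258, 0.0886]
ee_rot: [-1.208, 1.209, -1.209]
contact_force: [-0.1, 0.2, -2.3]
finger_gap: 0.0457
```

```bash
python3 -c "
from h import *
to(.4655,.258,.0747)
c=camera('scene');save('scene18.png',c['frame'][100:240,400:540],5)"
```

```text
t 33.2 p [0.4654 0.258  0.0886] F [-0.1  0.2 -2.3] gap 0.0457 q6 2.08
axes [[0.0, 0.001, 1.0], [-1.0, 0.0, 0.0], [-0.0, -1.0, 0.001]]
shift cm [-0.    1.39  0.01]
```

View pics/scene18.png

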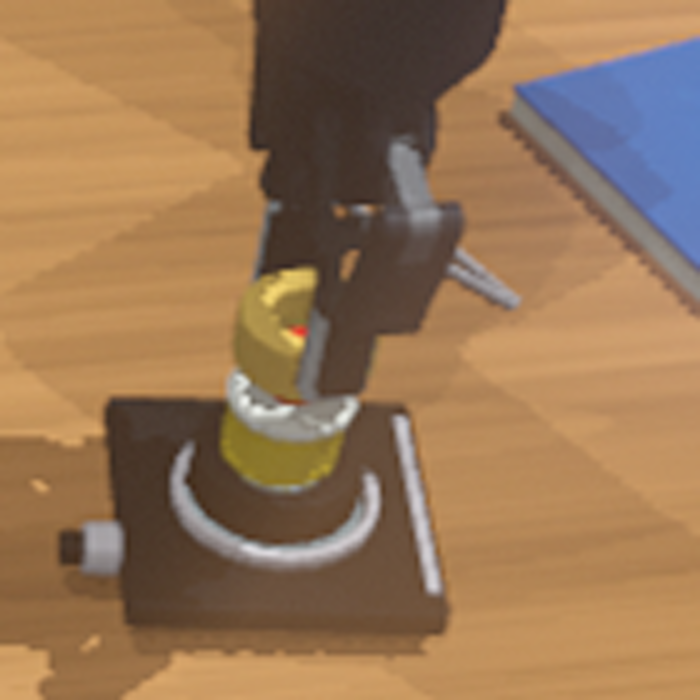

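The knob is inside the ring with no side force. Lowering the last 1.4 cm and then releasing.

Emit:
{"api": "step_arm", "payload": {"moves": [[0,0,0,0,0.8,0,4.3],[0,0,0,0,0.6,0,4.3],[0,0,0,0,0,0,4.3],[0,0,0,0,0,0,4.3]]}}

```text
t: 33.75
eef_pos: [0.4652, 0.2579, 0.0741]
ee_rot: [-1.209, 1.209, -1.209]
contact_force: [-0.2, 0.4, -0.0]
finger_gap: 0.0458
```

Emit:
{"api": "step_arm", "payload": {"moves": [[0,0,0,0,0,0,7.5],[0,0,0,0,0,0,7.5],[0,0,0,0,0,0,7.5],[0,0,0,0,0,0,7.5],[0,0,0,0,-2,0,7.5],[0,0,0,0,-5,0,7.5],[0,0,0,0,-5,0,7.5],[0,0,0,5,0,-5,7.5],[0,0,0,5,0,-5,7.5],[0,0,0,0,0,0,7.5]]}}

```text
t: 35.0
eef_pos: [0.3738, 0.1672, 0.1945]
ee_rot: [-1.209, 1.21, -1.21]
contact_force: [0.2, 1.4, 0.2]
finger_gap: 0.0748
```

Emit:
{"api": "step_arm", "payload": {"moves": [[0,0,0,5,0,-3,7.5],[0,0,0,5,0,-3,7.5],[0,0,0,0,0,0,7.5],[0,0,0,0,0,0,7.5],[0,0,0,0,0,0,7.5],[0,0,0,0,0,0,7.5]]}}

```text
t: 35.75
eef_pos: [0.3172, 0.0701, 0.1939]
ee_rot: [-1.21, 1.208, -1.208]
contact_force: [0.6, 0.6, 0.4]
finger_gap: 0.0753
```

```bash
python3 -c "
from h import *
to(.4655,.258,.0747)
for n in('scene','top'):
  c=camera(n);save(n+'19.png',c['frame'])
  if n=='scene': save('scene19c.png',c['frame'][140:240,400:520],6)
  print(n)
  loc(c,'wt',.4654,.258,.090,.028,.003);loc(c,'knob',.4654,.258,.094,.01,.002)
  loc(c,'blue',.4754,-.2941,.036,.04)
  loc(c,'yel',.4654,.258,.055,.03,.008)
  loc(c,'ad',.4654,.258,.044,.035,.003)
  loc(c,'obj',.5408,-.1075,.042,.02,.006);loc(c,'vial',.5487,.1062,.044,.02,.006)"
```

```text
t 35.75 p [0.3172 0.0701 0.1939] F [0.6 0.6 0.4] gap 0.0753 q6 1.79
axes [[0.002, -0.001, 1.0], [-1.0, -0.0, 0.002], [0.0, -1.0, -0.001]]
shift cm [-18.77  11.91  14.87]
scene
wt 355 [0.4671 0.2577 0.0908] mid [0.4641 0.2597 0.09  ] (array([0.4662, 0.2588]), np.float64(0.0188)) half [0.0258 0.0243 0.0029]
knob 41 [0.468  0.2574 0.0941] mid [0.4676 0.2586 0.0939] (array([0.4668, 0.2581]), np.float64(0.0059)) half [0.0077 0.008  0.0019]
blue 311 [ 0.4764 -0.2936  0.0361] mid [ 0.475  -0.2932  0.036 ] (array([ 0.4757, -0.2935]), np.float64(0.0283)) half [0.0309 0.0295 0.004 ]
yel 197 [0.4779 0.2524 0.0537] mid [0.4689 0.2578 0.055 ] (array([0.4643, 0.2586]), np.float64(0.0214)) half [0.026  0.0272 0.008 ]
ad 250 [0.4774 0.2538 0.0447] mid [0.4672 0.2582 0.044 ] (array([0.4661, 0.258 ]), np.float64(0.0258)) half [0.0287 0.0296 0.003 ]
obj 148 [ 0.5435 -0.1064  0.0416] mid [ 0.5424 -0.1065  0.042 ] (array([ 0.5416, -0.1065]), np.float64(0.0081)) half [0.0112 0.0128 0.006 ]
vial 164 [0.5515 0.1063 0.046 ] mid [0.5489 0.1066 0.0439] (array([0.55  , 0.1065]), np.float64(0.0089)) half [0.0124
[... 257 characters left out ...]
lf [0.0064 0.0072 0.0019]
blue 145 [ 0.4775 -0.2953  0.0354] mid [ 0.4756 -0.2941  0.0358] (array([ 0.4761, -0.2938]), np.float64(0.0283)) half [0.0289 0.0293 0.0038]
yel 37 [0.4677 0.2428 0.0508] mid [0.4657 0.2481 0.0544] (array([0.4644, 0.2619]), np.float64(0.0259)) half [0.0275 0.0162 0.0074]
ad 187 [0.4661 0.244  0.044 ] mid [0.4647 0.2507 0.044 ] (array([0.4649, 0.2582]), np.float64(0.0263)) half [0.0286 0.0223 0.0029]
obj 93 [ 0.541  -0.1069  0.0414] mid [ 0.5408 -0.1077  0.0416] (array([ 0.5412, -0.1073]), np.float64(0.0077)) half [0.0106 0.0116 0.0056]
vial 110 [0.5487 0.1059 0.0459] mid [0.549  0.106  0.0456] (array([0.5488, 0.106 ]), np.float64(0.0082)) half [0.0106 0.0108 0.0043]
```

View pics/scene19.png

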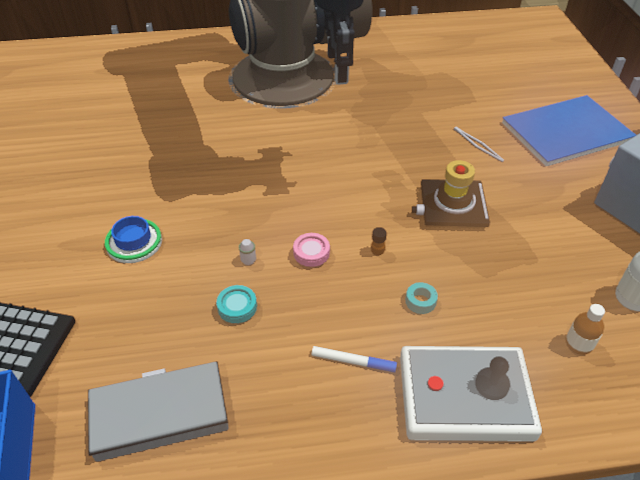

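View pics/scene19c.png

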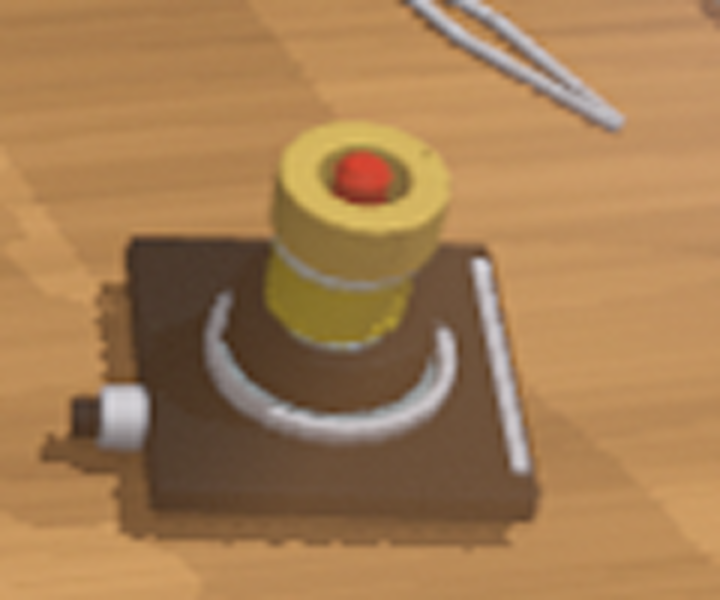

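The picture shows the finished stack at (458,180), upright, with the weight around the knob and the blue dish in the tray. The lens and vial are where they started, and the arm is clear.

```bash
python3 -c "
from h import *
print(workorder.close_job())"
```

```text
the job is handed in; nothing more can be done
None
```

The specimen change is done and handed in at about 36 s. The blue dish is in the parking tray, and the adapter, yellow dish, cover and brass weight are stacked on the stage in that order. No verdict is reported on hand-in.

My last camera checks showed:
- **Blue dish:** it is flat in the tray, about 1 mm from its centre, with the rim at 36 mm.
- **Stack heights:** adapter top is at 44 mm, weight top at 90 mm and knob top at 94 mm. With the yellow rim (66 mm) and cover flange (70 mm) measured before they were covered, all match fully seated values.
- **Alignment:** the seat, adapter, cover and weight centres agree within about 2 mm. In the final view the yellow dish was mostly hidden, so its position rests on the check made before the cover went on.
- **Bystanders:** the objective lens and vial stand upright within about 1 mm of where they started (top camera). The look-alikes were left alone.

There were two minor disagreements. The two cameras differed by 1–2 mm, which is within their calibration. The gripper also read 1–3 mm narrower than the parts it was holding, probably because the pads give a little.

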